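# Release the leaf carving from its bayonet mount

## Task

On this wood carver's bench, take the oblong leaf carving out of its mount: press the mount's release button all the way down, twist the carving about a quarter turn anticlockwise (seen from above) and lift it off. Stand it upright on the round cork mat, lowering it right down before you let go, and leave the round rosette carving in the other mount where it is.

Things in the scene. Friction and masses are not known exactly. Their poses are not given: they have to be found in the camera images.
- carving_mid (a point): Centre of the oblong pale wooden block with a carved leaf on top: 66 long (x), 44 wide (y, the sides to grip), 32 high, z up. One rigid piece, about 0.35 kg, with the steel foot below it: a 32 wide neck, then a 56 wide round foot with two 22 wide lugs reaching 44 out to either side along x. The foot's underside is 48 below this point. Locked, this point is 64 above the bench.
- mount: Round fixed steel mount, 124 wide, that holds the leaf carving; origin on the bench on its axis. Two hooked claws on its +x and -x sides (tops 38 high) hold down the lugs. Turned 60 to 120 degrees (90 best) anticlockwise from above, the carving lifts straight off; clockwise is blocked. It turns freely, sits on an 11 mm stub with 2 mm play; 25 mm of lift clears all.
- release (a joint): Travel of this mount's release button: 0 up, 0.014 fully down (14 mm, straight down). It takes about 3 N, stays down by itself once pressed, and frees the carving from 11 mm on.
- release_top (a point): Centre of the top of that button, a plain 26 wide round metal cap in a 36 wide square housing (36 high); 52 above the bench when up. It lies 82 along the mount's x and 36 along its y from the mount's axis; z up, axes as the mount's. The rosette's identical mount has its own button, not needed.
- mat_top (a point): Centre of the upper face of the fixed round cork mat, 170 wide, 6 thick. The carving must stand here, its whole foot on the mat.
- rosette_mid (a point): Centre of the round carving (60 wide, 32 high, carved flower on top), on the same kind of foot in the other mount. Not to be moved.
Not all that is in view belongs to the job. What is shaped like the part that bears carving_mid but pink or turquoise is not meant.

How it is judged:
By the outcome, as a careful person would: the job done as asked, in the order asked, and still so for the second after the job is handed in, with the robot touching nothing.
It also fails if it takes over 50 s, if anything falls off the work surface, if the arm or the gripper's body presses on something with over 40 N, if the wrist force passes 120 N, or if a joint passes its speed limit or range.

## Robot

A 6-joint arm with a two-finger parallel gripper is mounted at the origin on the work surface. World frame = base frame: x ahead of the robot, y to its left, z up, the work surface at z = 0. Lengths are in mm, angles in rad, forces in N, time in s.
With the tool pointing down it reaches from about 300 to 775 mm from the base axis. Payload 14.6 kg.
Tool frame: the origin (TCP) lies on the front face of the gripper's body, between the roots of the fingers; the fingertips stand 97 mm ahead of it and the grasp point (between the pads) lies 78 mm ahead of it; z points along the fingers, y is the line along which they close (so a half turn about z gives the same grasp; the last joint's range is limited). The gripper opens to 94 mm and grips with 3 to 60 N. Pads are 16 mm wide; open, the fingers measure 119 mm over their backs; the gripper's body (75 mm by 177 mm) begins 78 mm behind the grasp point.
Start: joints at [-1.218, 0.3, 1.521, -0, 1.321, -0.067], TCP at [224.16, -502.237, 302.646] pointing down, gripper open.
Joint ranges: [-3.03, 3.03], [-0.79, 2.21], [0.23, 2.52], [-1.04, 4.18], [0, 3.07], [-2.55, 2.55]. Speed limits (rad/s): [2.22, 2.22, 2.57, 3.14, 3.14, 3.14].

## Interface

Orientations are given as [roll, pitch, yaw] about the fixed x, y, z axes, in that order (R = Rz(yaw) Ry(pitch) Rx(roll)).
In Python, from cell import * gives the robot as it stands.
- The arm moves only by the tool carry_out, never from a script. Its arguments are lists of equal length, an entry for each row: "slide": the shift along the world's x, y, z scaled (see below), a list of three; "dr": the turn, a rotation vector about the world's x, y, z scaled (see below), a list of three; "gripper": the opening in per cent of the stroke, from 0 (shut) to 100 (fully open). A call has 1 to 10 rows; each row is the pose to reach, as a shift and turn from the pose commanded when the call began, turning the shorter way round; what a row does not reach only later rows make up. The controller multiplies each number of a shift by 0.25 m and each number of a turn by 360 degrees. A row lasts 1/12 s, in which the tool goes at most 41.7 mm and 7.16 degrees, less where a joint would pass 70% of its speed; a pose out of reach is approached as far as the arm can. A call with a number of a shift or a turn outside -1 to 1 is refused whole. A call with a gripper value outside its range is refused whole. The fingers move at their own pace and stop on an object; "newtons" is the grip in N (left out, the last holds). Time passes only in rows, so rows that repeat a pose let the fingers close. It gives the time, the measured TCP pose, the force, the opening and the grip force at its end, in the units of the state.
- read_state(): the state, without advancing time (a new reading comes with each control period).
- camera(name): name is "side" or "top" or "wrist"; returns the picture (400x640x3 uint8, red, green, blue); there is no depth.
- camera_model(name): a dict with "vfov" (degrees; the focal length in pixels is half the picture's height over the tangent of half this angle, whatever the lens; pixels are square), "cx", "cy" (the principal point, pixels), "R" (3x3) and "t" (3): a world point X has camera coordinates R X + t. Camera axes: x right, y down, z forward; pixel columns grow to the right and rows downward; lengths in mm; the calibration is good to about 2 mm. A picture is of the moment at which its call begins: read the wrist's pose just before it. camera_model takes no time and is no camera call; for the wrist camera it gives the pose at the moment of the call.
- sign_off(): hands the job in; it is judged then, once.
The state is a dict: "clock": time; "joints": joint angles; "qd": joint speeds; "effort": joint torques, N m; "eef_pos": TCP position; "eef_rot": TCP orientation; "wrist_force": force on the tool from outside, world axes, zero at the start; "moment": the same for the moment, N m; "finger_gap": finger opening in mm; "finger_force": force on a finger pad.
Only numpy, scipy, OpenCV 4.12 (cv2) and the standard library are available. Lean on these libraries where they do the work, as an engineer would, in place of code of your own. Each camera call takes 0.05 s, during which the arm holds its last target. There are 200 camera calls.

## Working session

There is one attempt and no reset: what is moved stays moved. The work goes in short steps, Python scripts to look and compute and a tool call to move; the robot and the scene stay as the last step left them, time stands still between calls to the robot, and variables do not carry over. Pictures are saved under pics/ and viewed, at most 10 in all, crops included, and the job is handed in when it is done.

Besides the shell and the picture viewer there is one more tool, called after "Call:" as name(argument=value, ...) on one line, values as JSON. carry_out: Moves the arm, as the interface text tells. Its arguments: {"type":"object","properties":{"slide":{"type":"array","items":{"type":"array","items":{"type":"number","minimum":-1,"maximum":1}}},"dr":{"type":"array","items":{"type":"array","items":{"type":"number","minimum":-1,"maximum":1}}},"gripper":{"type":"array","items":{"type":"number"}},"newtons":{"type":"number"}},"required":["slide","dr","gripper"]}

```bash
mkdir -p pics; python3 - <<'E'
from cell import *
import cv2
for n in("top","side"):
    cv2.imwrite(f"pics/{n}0.png",camera(n)[:,:,::-1]); m=camera_model(n); print(n,m)
print(read_state())
E
```

```text
top {'vfov': 54.497469925588334, 'cx': 323.02619297334064, 'cy': 197.50431041540187, 'R': array([[-1.09059788e-02, -9.99936386e-01, -2.87806785e-03],
       [-9.84920128e-01,  1.12391147e-02, -1.72644213e-01],
       [ 1.72665577e-01,  9.51812832e-04, -9.84980047e-01]]), 't': array([ 76.46403649, 539.4269021 , 861.48198684])}
side {'vfov': 49.80861337371528, 'cx': 319.93990104935716, 'cy': 198.53155429345614, 'R': array([[-0.9916916 , -0.12823546,  0.01017046],
       [-0.0820702 ,  0.56982996, -0.81765414],
       [ 0.09905682, -0.81169544, -0.5756199 ]]), 't': array([ 502.39243363,   86.19109628, 1015.67989008])}
{'clock': 0.1, 'joints': array([-1.21760039e+00,  3.00391440e-01,  1.52148913e+00, -3.17976760e-07,
        1.32070339e+00, -6.65798820e-02]), 'qd': array([-0.00065948, -0.00201972, -0.00219614, -0.00076867, -0.00066887,
       -0.00201716]), 'effort': array([-4.18286054e-04, -5.32650733e+01, -3.53285694e+01,  7.08905957e-02,
        2.34738778e-02, -6.66211849e-05]), 'eef_pos': array([ 224.11866749, -502.12553403,  302.16887663]), 'eef_rot': array([-3.14060352e+00, -6.56451098e-05,  4.19775866e-01]), 'wrist_force': array([-0.20367874,  0.03310984, -0.02026624]), 'moment': array([ 0.02658609, -0.00508585,  0.04753523]), 'finger_force': 0.0, 'finger_gap': 93.91035649418451}
```

View pics/top0.png

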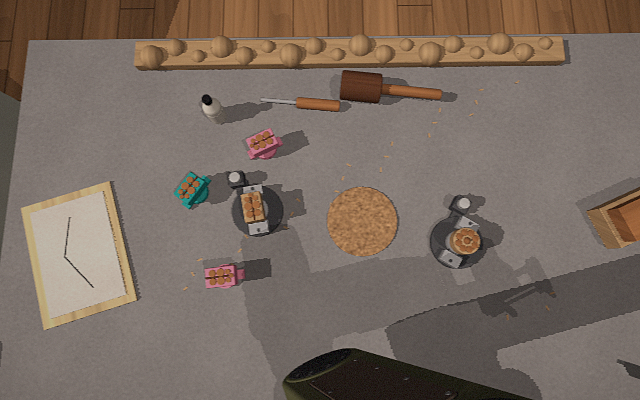

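View pics/side0.png

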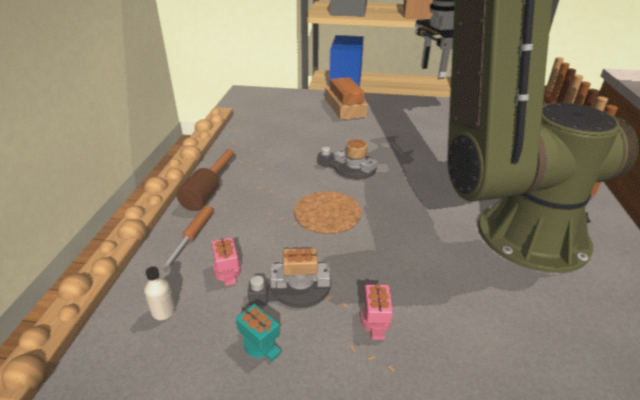

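The top view shows the leaf carving at about (253,207), its button at (236,178), the mat at (362,221) and the rosette at (465,240). The side view agrees, with pink and turquoise decoys near the mount.

```bash
cat > h.py <<'E'
from cell import *
import numpy as np, cv2
def ray(m,u,v,z):
    f=200/np.tan(np.radians(m["vfov"]/2)); R=np.array(m["R"]);C=-R.T@np.array(m["t"])
    d=R.T@np.array([(u-m["cx"])/f,(v-m["cy"])/f,1]); return (C+d*(z-C[2])/d[2]).round(1)
def proj(m,X):
    f=200/np.tan(np.radians(m["vfov"]/2)); c=np.array(m["R"])@np.array(X)+m["t"]; return (c[:2]/c[2]*f+[m["cx"],m["cy"]]).round(1)
E
python3 - <<'E'
from h import *
im=cv2.imread("pics/top0.png"); m=camera_model("top"); s=camera_model("side")
hsv=cv2.cvtColor(im,cv2.COLOR_BGR2HSV)
k=cv2.inRange(hsv,(5,70,60),(25,255,255)); k=cv2.morphologyEx(k,cv2.MORPH_CLOSE,np.ones((3,3)))
for c in cv2.findContours(k,cv2.RETR_EXTERNAL,cv2.CHAIN_APPROX_NONE)[0]:
    if cv2.contourArea(c)>300:
        r=cv2.minAreaRect(c); print(np.round(r[0],1),np.round(r[1],1),r[2])
for n,u,v,z in [("leaf",253,207,80),("btn",236,178,52),("mat",362.5,221,6),("claw+",252,190,38),("claw-",258,228,38),("ros",465,240,80)]:
    X=ray(m,u,v,z); print(n,X,"side",proj(s,X))
E
```

```text
[464.5 241. ] [26. 31.] 90.0
[252.6 207. ] [30.4 21.5] 80.53767395019531
[622.2 220.8] [48.8 58.6] 65.55604553222656
[362.  221.5] [69. 70.] 90.0
[ 76.6 255. ] [130.7  98.5] 77.15229034423828
[317.2 103.8] [44.3 11.2] 4.763641834259033
[319.5  50.5] [101. 639.] 90.0
leaf [514.6 227.8  80. ] side [301.2 254.4]
btn [588.2 274.3  52. ] side [259.3 278.1]
mat [488.6 -24.4   6. ] side [328.3 209.4]
claw+ [561.8 238.7  38. ] side [277.2 271.5]
claw- [471.4 222.9  38. ] side [323.3 270.4]
ros [ 435.6 -242.1   80. ] side [356.4 144.1]
```

Call:
carry_out(slide=[[0.364, 0.776, 0], [0.364, 0.776, 0], [0.364, 0.776, 0], [0.364, 0.776, 0], [0.364, 0.776, 0], [0.364, 0.776, 0], [0.364, 0.776, 0]], dr=[[0, 0, -0.04], [0, 0, -0.04], [0, 0, -0.04], [0, 0, -0.04], [0, 0, -0.04], [0, 0, -0.04], [0, 0, -0.04]], gripper=[0, 0, 0, 0, 0, 0, 0])

```text
clock: 0.68
eef_pos: [315.9, -306.6, 302.8]
eef_rot: [3.141, -0.0, 0.172]
wrist_force: [-1.0, 0.2, -0.9]
finger_gap: 50.8
finger_force: 0.0
```

Call:
carry_out(slide=[[0.364, 0.776, 0], [0.364, 0.776, 0], [0.364, 0.776, 0], [0.364, 0.776, 0], [0.364, 0.776, 0], [0.364, 0.776, 0], [0.364, 0.776, 0]], dr=[[0, 0, 0], [0, 0, 0], [0, 0, 0], [0, 0, 0], [0, 0, 0], [0, 0, 0], [0, 0, 0]], gripper=[0, 0, 0, 0, 0, 0, 0])

```text
clock: 1.27
eef_pos: [406.9, -113.7, 302.4]
eef_rot: [-3.141, 0.0, 0.171]
wrist_force: [-0.8, -0.9, 0.1]
finger_gap: 3.9
finger_force: 0.0
```

Call:
carry_out(slide=[[0.364, 0.776, 0], [0.364, 0.776, 0], [0.364, 0.776, 0], [0.364, 0.776, 0], [0.364, 0.776, 0], [0.364, 0.776, 0], [0.364, 0.776, 0]], dr=[[0, 0, 0], [0, 0, 0], [0, 0, 0], [0, 0, 0], [0, 0, 0], [0, 0, 0], [0, 0, 0]], gripper=[0, 0, 0, 0, 0, 0, 0])

```text
clock: 1.85
eef_pos: [498.0, 79.3, 301.9]
eef_rot: [3.141, 0.001, 0.169]
wrist_force: [-0.1, -0.3, -0.5]
finger_gap: 0.4
finger_force: 0.0
```

Call:
carry_out(slide=[[0.3, 0.68, -0.1], [0.3, 0.68, -0.1], [0.3, 0.68, -0.1], [0.3, 0.68, -0.1], [0.3, 0.68, -0.1], [0.3, 0.68, -0.1], [0.3, 0.68, -0.1], [0.3, 0.68, -0.1]], dr=[[0, 0, 0], [0, 0, 0], [0, 0, 0], [0, 0, 0], [0, 0, 0], [0, 0, 0], [0, 0, 0], [0, 0, 0]], gripper=[0, 0, 0, 0, 0, 0, 0, 0])

```text
clock: 2.52
eef_pos: [572.7, 247.0, 277.7]
eef_rot: [3.141, 0.0, 0.166]
wrist_force: [-1.0, -1.0, -0.4]
finger_gap: 0.6
finger_force: 0.0
```

```bash
python3 - <<'E'
from h import *
s=read_state(); m=camera_model("wrist"); np.savez("w1.npz",**{k:np.array(v) for k,v in m.items()})
cv2.imwrite("pics/w1.png",camera("wrist")[:,:,::-1]); print(s["clock"],s["eef_pos"],s["eef_rot"],s["finger_gap"],s["joints"],s["wrist_force"])
for X in [(588,274,52),(515,228,80)]: print(proj(m,X))
E
```

```text
2.5167 [572.67332503 246.99060628 277.72674813] [3.14118813e+00 3.01763504e-04 1.66133680e-01] 0.5658914221368189 [ 3.48566233e-01  4.84262288e-01  1.32503668e+00 -3.53025616e-04
  1.33266385e+00  1.75331216e+00] [-0.99942836 -0.97025764 -0.40130937]
[294.7 169. ]
[331.9 263.9]
```

View pics/w1.png

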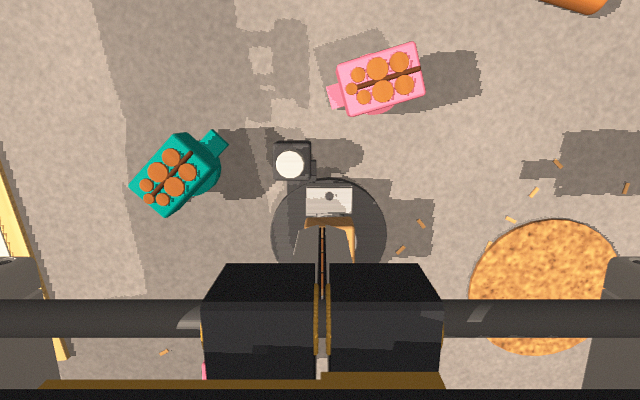

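The wrist view shows the button cap at about (290,163) and the +x claw at about (329,200). Most of the carving is hidden by the fingers.

```bash
python3 - <<'E'
from h import *
m=dict(np.load("w1.npz")); im=cv2.imread("pics/w1.png")
k=(im[130:185,265:325].min(2)>200).astype(np.uint8); c=max(cv2.findContours(k,0,1)[0],key=cv2.contourArea)
(u,v),r=cv2.minEnclosingCircle(c);u+=265;v+=130
b=ray(m,u,v,52);print(u,v,r,b,"claw corners",[ray(m,*p,38) for p in ((306,187),(352,186),(329,200))])
for yaw in (8.5,9.5,10.5):
  a=np.radians(yaw);print(yaw,b[:2]-[82*np.cos(a)-36*np.sin(a),82*np.sin(a)+36*np.cos(a)])
print(read_state()["eef_pos"])
E
```

```text
289.3058261871338 163.78155517578125 13.725048065185547 [591.9 279.5  52. ] claw corners [array([570.3, 261.5,  38. ]), array([578.6, 218.4,  38. ]), array([561.4, 237.7,  38. ])]
8.5 [516.121838   231.77505721]
9.5 [516.96629448 230.45981466]
10.5 [517.8335765  229.15951024]
[572.56853797 247.17259335 278.0565896 ]
```

Call:
carry_out(slide=[[0.073, 0.123, 0], [0.073, 0.123, -0.1], [0.073, 0.123, -0.25], [0.073, 0.123, -0.4], [0.073, 0.123, -0.47], [0.073, 0.123, -0.47], [0.073, 0.123, -0.47]], dr=[[0, 0, 0], [0, 0, 0], [0, 0, 0], [0, 0, 0], [0, 0, 0], [0, 0, 0], [0, 0, 0]], gripper=[0, 0, 0, 0, 0, 0, 0], newtons=25)

```text
clock: 3.15
eef_pos: [590.8, 279.2, 160.8]
eef_rot: [3.141, 0.0, 0.167]
wrist_force: [0.3, -0.3, 0.6]
finger_gap: 0.6
finger_force: 0.0
```

Call:
carry_out(slide=[[0, 0, -0.015], [0, 0, -0.03], [0, 0, -0.04], [0, 0, -0.05], [0, 0, -0.06], [0, 0, -0.07], [0, 0, -0.07], [0, 0, -0.07]], dr=[[0, 0, 0], [0, 0, 0], [0, 0, 0], [0, 0, 0], [0, 0, 0], [0, 0, 0], [0, 0, 0], [0, 0, 0]], gripper=[0, 0, 0, 0, 0, 0, 0, 0])

```text
clock: 3.82
eef_pos: [590.3, 280.6, 142.4]
eef_rot: [-3.142, 0.001, 0.168]
wrist_force: [-0.4, 0.4, 0.7]
finger_gap: 0.5
finger_force: 0.0
```

Call:
carry_out(slide=[[0, 0, -0.01], [0, 0, -0.015], [0, 0, -0.02], [0, 0, -0.02]], dr=[[0, 0, 0], [0, 0, 0], [0, 0, 0], [0, 0, 0]], gripper=[0, 0, 0, 0])

```text
clock: 4.15
eef_pos: [590.3, 280.6, 137.4]
eef_rot: [-3.142, 0.0, 0.169]
wrist_force: [0.6, -1.0, 0.8]
finger_gap: 0.4
finger_force: 0.0
```

```bash
python3 - <<'E'
from h import *
s=camera_model("side"); f=camera("side"); u,v=proj(s,(591,279,45)).astype(int); print(u,v,read_state()["wrist_force"])
cv2.imwrite("pics/s1.png",cv2.resize(f[v-80:v+70,u-90:u+110,::-1],None,fx=4,fy=4,interpolation=2))
E
```

```text
257 282 [-0.11726297  0.14663693  0.10442323]
```

View pics/s1.png

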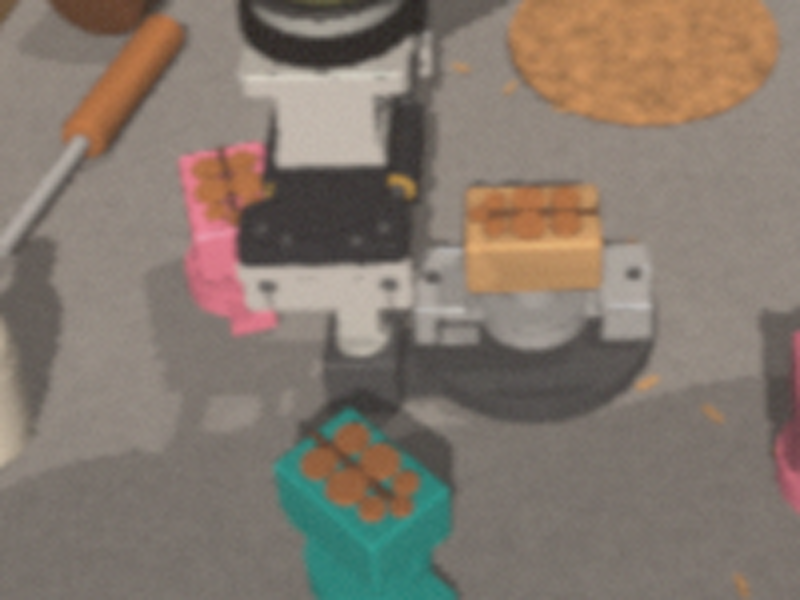

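The side crop shows the finger on the button cap, pressed nearly to the housing. I'll press until the force rises.

Call:
carry_out(slide=[[0, 0, -0.006], [0, 0, -0.01], [0, 0, -0.014], [0, 0, -0.014]], dr=[[0, 0, 0], [0, 0, 0], [0, 0, 0], [0, 0, 0]], gripper=[0, 0, 0, 0])

```text
clock: 4.53
eef_pos: [590.4, 280.6, 135.4]
eef_rot: [-3.142, -0.0, 0.169]
wrist_force: [-5.1, -3.0, 12.9]
finger_gap: 0.6
finger_force: 6.9
```

Call:
carry_out(slide=[[0, 0, 0.15], [0, 0, 0.3], [0, 0, 0.45], [-0.2, -0.1, 0.5], [-0.4, -0.2, 0.5], [-0.44, -0.2, 0.5], [-0.44, -0.2, 0.5], [-0.44, -0.2, 0.5]], dr=[[0, 0, 0], [0, 0, 0], [0, 0, 0], [0, 0, 0], [0, 0, 0], [0, 0, 0], [0, 0, 0], [0, 0, 0]], gripper=[0, 0, 0, 90, 90, 90, 90, 90])

```text
clock: 5.2
eef_pos: [479.4, 230.2, 259.7]
eef_rot: [-3.141, -0.001, 0.169]
wrist_force: [1.4, -0.2, -0.6]
finger_gap: 30.3
finger_force: 0.0
```

```bash
python3 - <<'E'
from h import *
s=read_state(); m=camera_model("wrist"); np.savez("w2.npz",**{k:np.array(v) for k,v in m.items()})
im=camera("wrist")[:,:,::-1].copy(); cv2.imwrite("pics/w2.png",im); print(s["clock"],s["eef_pos"],s["eef_rot"],s["finger_gap"])
k=cv2.inRange(cv2.cvtColor(im,cv2.COLOR_BGR2HSV),(5,70,60),(25,255,255)); k=cv2.morphologyEx(k,cv2.MORPH_CLOSE,np.ones((3,3)))
for c in cv2.findContours(k,cv2.RETR_EXTERNAL,cv2.CHAIN_APPROX_NONE)[0]:
    if cv2.contourArea(c)>600:
        r=cv2.minAreaRect(c); print(np.round(r[0],1),np.round(r[1],1),r[2],ray(m,*r[0],80),[ray(m,*p,80)[:2] for p in cv2.boxPoints(r)])
E
```

```text
5.2 [479.41855964 230.15065309 259.69953516] [-3.14148871e+00 -5.86566511e-04  1.68529258e-01] 30.34054278368582
[319. 380.] [ 16. 408.] 90.0 [317.2 204.8  80. ] [array([295. , 385.7]), array([356.1,  26.7]), array([339.8,  21.6]), array([277.9, 385.2])]
[395.9 318.5] [71.7 18.8] 85.91438293457031 [389.5 150.3  80. ] [array([420. , 167.2]), array([423.8, 152.1]), array([357.4, 132.3]), array([353.3, 148.3])]
[247.6 318.6] [18.7 71.4] 2.726311206817627 [368.2 275.3  80. ] [array([331.9, 280.8]), array([400.7, 285.6]), array([402.5, 270.2]), array([333.8, 264.4])]
[561. 211.] [160. 156.] 90.0 [504.9  42.4  80. ] [array([554.7, 120.4]), array([574.3,   5.3]), array([449.1, -45. ]), array([427.1,  83.9])]
[329.3 154.5] [86.1 59.2] 88.80650329589844 [518.1 230.8  80. ] [array([545.1, 258.4]), array([553.3, 215.5]), array([489.4, 201.5]), array([480.6, 247. ])]
[142.8  55. ] [51.7 81. ] 37.87498474121094 [565.4 373.9  80. ] [array([549. , 405.4]), array([597. , 372.3]), array([581.5, 342.9]), array([531.8, 375.5])]
```

View pics/w2.png

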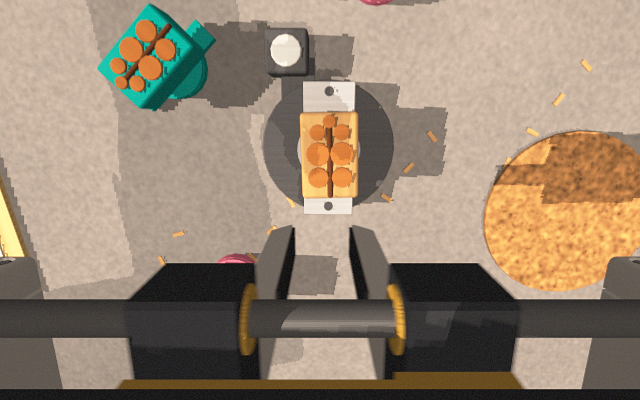

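The leaf block is at (329,155), well aligned with the tool, and its button is down at (286,49).

Call:
carry_out(slide=[[0.15, 0, 0], [0.15, 0, 0], [0.15, 0, 0], [0.15, 0, -0.05], [0.15, 0, -0.1], [0.15, 0, -0.15], [0.15, 0, -0.15], [0.15, 0, -0.15], [0.15, 0, -0.15]], dr=[[0, 0, 0], [0, 0, 0], [0, 0, 0], [0, 0, 0], [0, 0, 0], [0, 0, 0], [0, 0, 0], [0, 0, 0], [0, 0, 0]], gripper=[80, 80, 80, 80, 80, 80, 80, 80, 80])

```text
clock: 6.0
eef_pos: [518.2, 230.8, 222.4]
eef_rot: [-3.141, -0.001, 0.169]
wrist_force: [-0.3, 0.3, 0.1]
finger_gap: 75.3
finger_force: 0.0
```

Call:
carry_out(slide=[[0, 0, -0.08], [0, 0, -0.16], [0, 0, -0.24], [0, 0, -0.3], [0, 0, -0.31], [0, 0, -0.31], [0, 0, -0.31]], dr=[[0, 0, 0], [0, 0, 0], [0, 0, 0], [0, 0, 0], [0, 0, 0], [0, 0, 0], [0, 0, 0]], gripper=[80, 80, 80, 80, 80, 80, 80])

```text
clock: 6.58
eef_pos: [518.4, 230.7, 145.5]
eef_rot: [-3.141, -0.002, 0.168]
wrist_force: [-0.7, 0.3, 0.0]
finger_gap: 75.1
finger_force: 0.0
```

Call:
carry_out(slide=[[0, 0, 0], [0, 0, 0], [0, 0, 0], [0, 0, 0], [0, 0, 0], [0, 0, 0], [0, 0, 0], [0, 0, 0]], dr=[[0, 0, 0], [0, 0, 0], [0, 0, 0], [0, 0, 0], [0, 0, 0], [0, 0, 0], [0, 0, 0], [0, 0, 0]], gripper=[30, 30, 30, 30, 30, 30, 30, 30], newtons=15)

```text
clock: 7.25
eef_pos: [518.0, 230.6, 144.4]
eef_rot: [-3.141, -0.0, 0.168]
wrist_force: [-1.5, 0.1, 4.8]
finger_gap: 44.3
finger_force: 14.9
```

Call:
carry_out(slide=[[0, 0, 0], [0, 0, 0], [0, 0, 0], [0, 0, 0], [0, 0, 0], [0, 0, 0], [0, 0, 0], [0, 0, 0]], dr=[[0, 0, 0], [0, 0, 0.008], [0, 0, 0.016], [0, 0, 0.024], [0, 0, 0.036], [0, 0, 0.048], [0, 0, 0.06], [0, 0, 0.06]], gripper=[30, 30, 30, 30, 30, 30, 30, 30], newtons=25)

```text
clock: 7.92
eef_pos: [518.1, 230.6, 144.4]
eef_rot: [3.141, -0.001, 0.549]
wrist_force: [0.2, 0.6, 4.4]
finger_gap: 44.1
finger_force: 24.9
```

Turning freely.

Call:
carry_out(slide=[[0, 0, 0], [0, 0, 0], [0, 0, 0], [0, 0, 0], [0, 0, 0], [0, 0, 0], [0, 0, 0], [0, 0, 0], [0, 0, 0], [0, 0, 0]], dr=[[0, 0, 0.015], [0, 0, 0.03], [0, 0, 0.045], [0, 0, 0.06], [0, 0, 0.075], [0, 0, 0.09], [0, 0, 0.1], [0, 0, 0.11], [0, 0, 0.12], [0, 0, 0.12]], gripper=[30, 30, 30, 30, 30, 30, 30, 30, 30, 30])

```text
clock: 8.75
eef_pos: [518.1, 230.6, 144.4]
eef_rot: [3.141, -0.0, 1.3]
wrist_force: [0.0, -0.2, 4.5]
finger_gap: 43.7
finger_force: 24.9
```

Call:
carry_out(slide=[[0, 0, 0], [0, 0, 0], [0, 0, 0], [0, 0, 0], [0, 0, 0], [0, 0, 0], [0, 0, 0]], dr=[[0, 0, 0.015], [0, 0, 0.03], [0, 0, 0.045], [0, 0, 0.06], [0, 0, 0.07], [0, 0, 0.07], [0, 0, 0.07]], gripper=[30, 30, 30, 30, 30, 30, 30])

```text
clock: 9.33
eef_pos: [518.0, 230.7, 144.4]
eef_rot: [3.141, -0.0, 1.736]
wrist_force: [-1.0, 0.5, 4.9]
finger_gap: 43.9
finger_force: 24.9
```

Call:
carry_out(slide=[[0, 0, 0.02], [0, 0, 0.04], [0, 0, 0.06], [0, 0, 0.08], [0, 0, 0.1], [0, 0, 0.12], [0, 0, 0.12]], dr=[[0, 0, 0], [0, 0, 0], [0, 0, 0], [0, 0, 0], [0, 0, 0], [0, 0, 0], [0, 0, 0]], gripper=[30, 30, 30, 30, 30, 30, 30])

```text
clock: 9.92
eef_pos: [518.2, 230.6, 175.4]
eef_rot: [3.14, -0.0, 1.739]
wrist_force: [0.3, -0.1, -3.8]
finger_gap: 43.9
finger_force: 24.9
```

Call:
carry_out(slide=[[0, 0, 0.1], [0, 0, 0.2], [0, -0.1, 0.24], [-0.02, -0.2, 0.24], [-0.05, -0.3, 0.24], [-0.07, -0.4, 0.24], [-0.08, -0.5, 0.24], [-0.09, -0.6, 0.24], [-0.1, -0.7, 0.24], [-0.11, -0.8, 0.24]], dr=[[0, 0, 0], [0, 0, 0], [0, 0, 0], [0, 0, 0], [0, 0, 0], [0, 0, 0], [0, 0, 0], [0, 0, 0], [0, 0, 0], [0, 0, 0]], gripper=[30, 30, 30, 30, 30, 30, 30, 30, 30, 30])

```text
clock: 10.75
eef_pos: [490.0, 29.4, 234.2]
eef_rot: [3.142, 0.0, 1.739]
wrist_force: [0.4, 0.5, -2.6]
finger_gap: 44.2
finger_force: 24.9
```

Call:
carry_out(slide=[[-0.01, -0.1, 0], [-0.01, -0.18, 0], [-0.01, -0.22, 0], [-0.01, -0.22, -0.07], [-0.01, -0.22, -0.14], [-0.01, -0.22, -0.21], [-0.01, -0.22, -0.27], [-0.01, -0.22, -0.32], [-0.01, -0.22, -0.34], [-0.01, -0.22, -0.34]], dr=[[0, 0, 0], [0, 0, 0], [0, 0, 0], [0, 0, 0], [0, 0, 0], [0, 0, 0], [0, 0, 0], [0, 0, 0], [0, 0, 0], [0, 0, 0]], gripper=[30, 30, 30, 30, 30, 30, 30, 30, 30, 30])

```text
clock: 11.58
eef_pos: [487.6, -24.2, 148.2]
eef_rot: [-3.14, -0.001, 1.739]
wrist_force: [-0.6, 0.0, -2.8]
finger_gap: 43.6
finger_force: 24.9
```

```bash
python3 - <<'E'
from h import *
s=camera_model("side"); f=camera("side"); st=read_state(); print(st["clock"],st["eef_pos"],st["wrist_force"],st["finger_gap"])
cv2.imwrite("pics/s2.png",cv2.resize(f[130:280,230:430,::-1],None,fx=4,fy=4,interpolation=2))
E
```

```text
11.6333 [487.96169565 -24.2493142  149.13496257] [-0.14859229  0.1278394  -3.78453812] 43.776608123588495
```

View pics/s2.png

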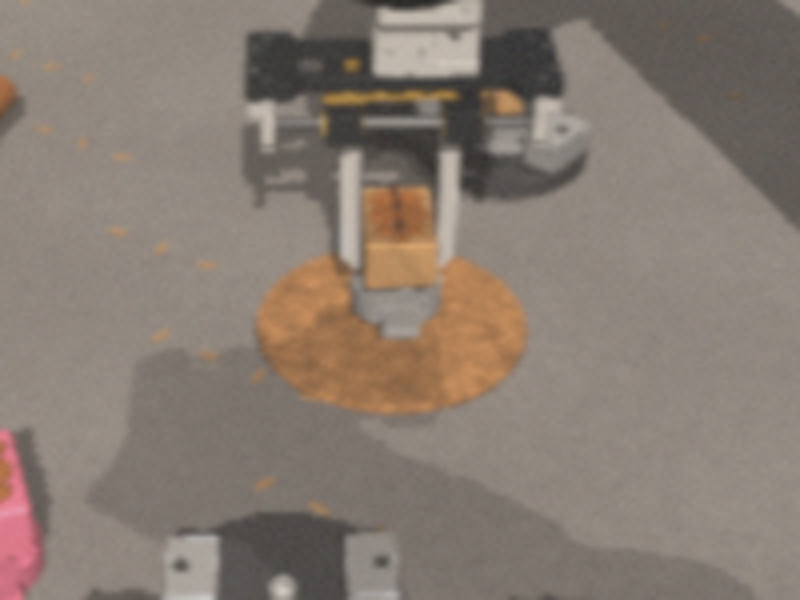

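The carving hangs upright over the middle of the mat, about 15 mm up. I'll lower it gently.

Call:
carry_out(slide=[[0, 0, -0.012], [0, 0, -0.024], [0, 0, -0.036], [0, 0, -0.044], [0, 0, -0.05], [0, 0, -0.05]], dr=[[0, 0, 0], [0, 0, 0], [0, 0, 0], [0, 0, 0], [0, 0, 0], [0, 0, 0]], gripper=[30, 30, 30, 30, 30, 30])

```text
clock: 12.13
eef_pos: [487.8, -24.5, 136.4]
eef_rot: [-3.141, -0.0, 1.739]
wrist_force: [-0.9, -0.2, -3.9]
finger_gap: 43.8
finger_force: 24.9
```

Call:
carry_out(slide=[[0, 0, -0.004], [0, 0, -0.008], [0, 0, -0.008]], dr=[[0, 0, 0], [0, 0, 0], [0, 0, 0]], gripper=[30, 30, 30])

```text
clock: 12.38
eef_pos: [487.9, -24.5, 134.5]
eef_rot: [-3.141, -0.0, 1.739]
wrist_force: [-0.6, 0.3, -3.5]
finger_gap: 44.0
finger_force: 24.9
```

Call:
carry_out(slide=[[0, 0, -0.004], [0, 0, -0.006], [0, 0, -0.006]], dr=[[0, 0, 0], [0, 0, 0], [0, 0, 0]], gripper=[30, 30, 30])

```text
clock: 12.63
eef_pos: [488.0, -24.5, 134.3]
eef_rot: [3.141, 0.0, 1.739]
wrist_force: [-8.8, 0.8, 15.4]
finger_gap: 43.9
finger_force: 24.9
```

Call:
carry_out(slide=[[0, 0, 0.003], [0, 0, 0.003], [0, 0, 0.003]], dr=[[0, 0, 0], [0, 0, 0], [0, 0, 0]], gripper=[30, 30, 30])

```text
clock: 12.88
eef_pos: [488.1, -24.5, 134.4]
eef_rot: [3.141, 0.0, 1.739]
wrist_force: [-3.6, 1.0, 5.8]
finger_gap: 44.2
finger_force: 24.9
```

Call:
carry_out(slide=[[0, 0, 0], [0, 0, 0], [0, 0, 0], [0, 0, 0], [0, 0, 0], [0, 0, 0]], dr=[[0, 0, 0], [0, 0, 0], [0, 0, 0], [0, 0, 0], [0, 0, 0], [0, 0, 0]], gripper=[75, 75, 75, 75, 75, 75])

```text
clock: 13.38
eef_pos: [487.9, -24.5, 133.9]
eef_rot: [3.142, -0.0, 1.739]
wrist_force: [-0.7, 1.0, 0.1]
finger_gap: 70.6
finger_force: 0.0
```

Call:
carry_out(slide=[[0, 0, 0.05], [0, 0, 0.15], [0, 0, 0.3], [0, 0, 0.45], [0, 0, 0.6], [0, 0, 0.6], [0, 0, 0.6]], dr=[[0, 0, 0], [0, 0, 0], [0, 0, 0], [0, 0, 0], [0, 0, 0], [0, 0, 0], [0, 0, 0]], gripper=[75, 75, 75, 75, 75, 75, 75])

```text
clock: 13.97
eef_pos: [488.3, -24.5, 285.5]
eef_rot: [3.138, 0.001, 1.739]
wrist_force: [0.6, -0.4, -1.7]
finger_gap: 70.6
finger_force: 0.0
```

```bash
python3 - <<'E'
from h import *
f=camera("side"); st=read_state(); print(st["clock"],st["eef_pos"],st["wrist_force"],st["finger_gap"])
cv2.imwrite("pics/s3.png",cv2.resize(f[110:320,210:430,::-1],None,fx=2.8,fy=2.8,interpolation=2))
E
```

```text
14.0167 [487.82363955 -24.47532886 283.8025641 ] [ 0.09706174  0.48495486 -1.03733155] 70.50107689641476
```

View pics/s3.png

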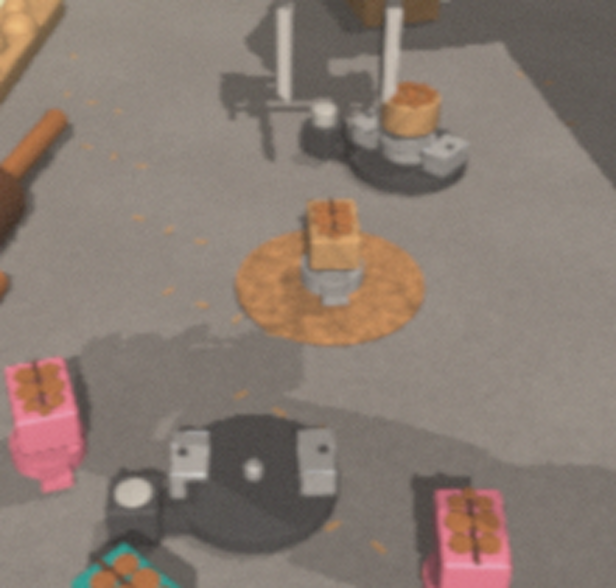

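The carving stands upright on the mat with its whole foot inside the edge. The button is down and the rosette is still in its mount.

```bash
python3 -c "
from cell import *
print(sign_off())"
```

```text
the job is handed in; nothing more can be done
None
```

The leaf carving was released, twisted about 90° anticlockwise, lifted off and stood upright on the cork mat. The rosette stayed in its mount, and I handed the job in at about 14 s.

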